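Change the gas panel over to the standby supply

TASK

Change the gas panel over to the standby supply by pushing its valve levers round gently with a fingertip, without pinching or lifting anything: in the row of three, shut the valve that is open, then push the spring-loaded bleed lever at the right end of the header fully over, hold it there for two seconds to empty the header and let it spring back shut, and last fully open the shut valve that has a gas line on it. Never have both supplies open, or the bleed together with a supply; the valve with the plugged inlet stays shut, and the things lying about stay where they are. A lever across its pipe is shut, in line with it is open.

Things in the scene. Friction and masses are not known exactly. Their poses are not given: they have to be found in the camera images.
- panel: Gas panel fixed to the worktop: aluminium plate 175 x 500 x 8 mm. Origin on the worktop below its header bar (26 mm square, top 58 mm up, along the panel's y); x away from the robot, y left, z up, yaw within 0.2. Supply valves in a row at x = 55, y = -95, 0, 95 mm; bleed valve in line with the header at x = 0, y = -180 mm; gauge on the header at y = 168 to 212 mm, up to 105 mm high.
- running_branch: Supply ball valve in use, the only one of the three in the row that starts open; flow along the panel's x. A bent 6 mm steel gas line at its rear goes down through the plate. Origin on its stem axis at worktop height, axes as the panel's. Any of the three places in the row may hold it. Valve body up to 72 mm high, 27 mm wide; stem and lever above it.
- running_lever (a joint): Lever of the supply valve in use; starts at 1.25 to 1.57 rad. 0 = shut: lever across its pipe, pointing along the panel's +y. 1.571 = fully open: in line with its pipe, pointing along the panel's -x, over the header. Opens anticlockwise seen from above; firm stops at both ends; stays where it is left.
- running_lever_push (a point): Middle of this lever's black sleeve, on its centre line, 48 mm from the stem axis, 92 mm above the worktop; moves with the lever. The sleeve is 14 mm wide, 14 mm tall (85 to 99 mm up) and covers 25 to 67 mm from the stem. The lever yields to about 3 N pushed here.
- running_lever_stem (a point): Point on this valve's vertical stem axis at the levers' mid height, 92 mm above the worktop; does not move.
- standby_branch: Standby supply ball valve, starts shut; flow along the panel's x. A bent 6 mm steel gas line at its rear goes down through the plate. Origin on its stem axis at worktop height, axes as the panel's. Any of the three places in the row may hold it. Valve body up to 72 mm high, 27 mm wide; stem and lever above it.
- standby_lever (a joint): Lever of the standby supply valve; starts shut. 0 = shut: lever across its pipe, pointing along the panel's +y. 1.571 = fully open: in line with its pipe, pointing along the panel's -x, over the header. Opens anticlockwise seen from above; firm stops at both ends; stays where it is left.
- standby_lever_push (a point): Middle of this lever's black sleeve, on its centre line, 48 mm from the stem axis, 92 mm above the worktop; moves with the lever. The sleeve is 14 mm wide, 14 mm tall (85 to 99 mm up) and covers 25 to 67 mm from the stem. The lever yields to about 3 N pushed here.
- standby_lever_stem (a point): Point on this valve's vertical stem axis at the levers' mid height, 92 mm above the worktop; does not move.
- spare_branch: Unused ball valve, shut, to stay shut: its rear inlet is closed with a short steel hex plug and has no gas line. Origin on its stem axis at worktop height, axes as the panel's. Any of the three places in the row may hold it. Valve body up to 72 mm high, 27 mm wide; stem and lever above it.
- spare_lever (a joint): Lever of the unused, plugged valve; starts shut and stays shut. 0 = shut: lever across its pipe, pointing along the panel's +y. 1.571 = fully open: in line with its pipe, pointing along the panel's -x, over the header. Opens anticlockwise seen from above; firm stops at both ends; stays where it is left.
- spare_lever_push (a point): Middle of this lever's black sleeve, on its centre line, 48 mm from the stem axis, 92 mm above the worktop; moves with the lever. The sleeve is 14 mm wide, 14 mm tall (85 to 99 mm up) and covers 25 to 67 mm from the stem. The lever yields to about 3 N pushed here.
- spare_lever_stem (a point): Point on this valve's vertical stem axis at the levers' mid height, 92 mm above the worktop; does not move.
- bleed_lever (a joint): Lever of the bleed valve at the header's right end, with a coil spring round its stem that drives it back to 0. 0 = shut: across the header, pointing along the panel's -x (to the robot). 1.571 = fully open: in line with the header, pointing along the panel's -y. Opens anticlockwise seen from above; firm stops at both ends.
- bleed_lever_push (a point): Middle of this lever's black sleeve, on its centre line, 48 mm from the stem axis, 92 mm above the worktop; moves with the lever. The sleeve is 14 mm wide, 14 mm tall (85 to 99 mm up) and covers 25 to 67 mm from the stem. The spring pushes back here with about 1.5 N when shut, 6 N fully open.
- bleed_lever_stem (a point): Point on this valve's vertical stem axis at the levers' mid height, 92 mm above the worktop; does not move.
- ptfe_tape: Yellow reel of sealing tape, 50 mm across, 16 mm high, lying on the plate between two gas lines. A bystander: leave it where it is. Origin at the centre of its underside.
- fitting_0: Brass compression fitting, 34 x 15 x 17 mm, lying on the plate behind the valves. A bystander: leave it where it is. Origin at the centre of its underside.
- fitting_2: Brass compression fitting, 34 x 15 x 17 mm, in front of the panel. A bystander: leave it where it is. Origin at the centre of its underside.
- wrench: Adjustable wrench, 168 x 42 x 11 mm, in front of the panel. A bystander: leave it where it is. Origin at the centre of its underside.
- oring_box: Clear flat box of O-rings, 70 x 110 x 19 mm, at the right. A bystander: leave it where it is. Origin at the centre of its underside.
- air_sensor: White domed air sensor, 84 x 82 x 114 mm, standing behind the panel's left end. A bystander: leave it where it is. Origin at the centre of its underside.
- syringe: Plastic syringe, 106 x 26 x 14 mm, at the right. A bystander: leave it where it is. Origin at the centre of its underside.

How it is judged:
On the way, in this order (a step that is already met when the one before it is completed fails the run):
1. the supply in use is shut (value of joint each of running_lever, standby_lever below 0.12 rad), for 0.2 s.
2. the bleed lever is held fully over with both supplies shut (all of step 1 and value of joint bleed_lever above 1.35 rad), for 1.5 s.
3. the bleed lever has sprung back shut (all of step 1 and value of joint bleed_lever below 0.12 rad), for 0.1 s.
4. the standby supply is fully open (value of joint standby_lever above 1.45 rad and value of joint each of running_lever, bleed_lever below 0.12 rad), for 0.2 s.
At the end, for the whole second after the job is handed in: The formerly open supply lever is within 0.12 rad of shut, the standby lever within 0.12 rad of fully open, the spare and bleed levers within 0.12 rad of shut, and all levers are at rest (all of step 4 and value of joint spare_lever below 0.12 rad and velocity of joint standby_lever between -0.05 and 0.05 rad/s and velocity of joint running_lever between -0.05 and 0.05 rad/s and velocity of joint bleed_lever between -0.05 and 0.05 rad/s); the robot touches nothing.
It fails at once if both supplies open at once (value of joint each of running_lever, standby_lever above 0.3 rad).
It fails at once if the bleed open together with a supply (value of joint bleed_lever above 0.3 rad and value of joint any of running_lever, standby_lever above 0.3 rad).
It fails at once if the valve with the plugged inlet opened (value of joint spare_lever above 0.2 rad).
It fails at once if a lever pinched or forced (more than 40 N from the fingers) (contact force between the fingers and running_branch above 40 N or contact force between the fingers and standby_branch above 40 N or contact force between the fingers and spare_branch above 40 N or contact force between the fingers and panel above 40 N).
It fails at once if a bystander moved more than 20 mm or lifted (distance of any of ptfe_tape, fitting_0, fitting_2, wrench, oring_box, air_sensor, syringe from where it was at the start of the episode above 0.02 m).
It also fails if it takes over 72 s, if anything falls off the work surface, if the arm or the gripper's body presses on something with over 40 N, if the wrist force passes 120 N, or if a joint passes its speed limit or range.

ROBOT

A 6-joint arm with a two-finger parallel gripper is mounted at the origin on a cart in front of the work surface, level with it; the furniture and walls round the work are solid. World frame = base frame: x ahead of the robot, y to its left, z up, the work surface at z = 0. Lengths are in m, angles in rad, forces in N, time in s.
With the tool pointing down it reaches from about 0.275 to 0.825 m from the base axis. Payload 4.9 kg.
Tool frame: the origin (TCP) lies at the very end of the fingers, on their centre line; the grasp point (between the pads) lies 19 mm behind it (robot.hold_point_z is the distance from the TCP to the grasp point, in m); z points along the fingers, y is the line along which they close (so a half turn about z gives the same grasp; the last joint's range is limited). The gripper opens to 85 mm and grips with 20 to 120 N. Pads are 22 mm wide; open, the fingers measure 114 mm over their backs; the gripper's body (76 mm by 85 mm) begins 54 mm behind the grasp point. The pads swing forward as they close: fully open they stand 13 mm farther back than shut.
Start: joints at [-0.134, 0.326, -0.193, 1.052, 0, 1.437], TCP at [0.55, 0, 0.192] pointing down, gripper open.
Joint ranges: [-2.65, 2.65], [-0.97, 1.79], [-1.3, 1.35], [-1.93, 2.1], [-1.47, 1.37], [-3.14, 3.14]. Speed limits (rad/s): [2.57, 2.57, 3.14, 3.14, 3.14, 3.14].

INTERFACE

Orientations are given as a unit quaternion [x, y, z, w].
In Python, from bench import robot gives the robot as it stands.
- The arm moves only by the shell command python3 -m jog 'ROWS' [OPENING] [FORCE]. ROWS is JSON, a list of rows, each an object of numbers: "tx", "ty", "tz": the shift along the world's x, y, z in cm; "roll": the turn about the world's z in rad. In form: [{"tx": .., "ty": .., "tz": .., "roll": ..}, ...]. A call has 1 to 10 rows; each row is the pose to reach, as a shift and turn from the pose commanded when the call began; what a row does not reach only later rows make up. A row lasts 1/10 s, in which the tool goes at most 50 mm and 8.59 degrees, less where a joint would pass 70% of its speed; a pose out of reach is approached as far as the arm can. A call with a gripper value outside its range is refused whole. OPENING is the closure, from -1 (fully open) to 1 (shut), set as the call begins (- or left out, the last holds). The fingers move at their own pace and stop on an object; FORCE is the grip in N (left out, the last holds). Time passes only in rows, so rows that repeat a pose let the fingers close. It gives the time, the measured TCP pose, the force, the opening and the grip force at its end, in the units of the state.
- robot.observe(): the state, without advancing time (a new reading comes with each control period).
- robot.grab_frame(name): name is "scene" or "side" or "wrist"; returns (picture, depth): 420x560x3 uint8, blue, green, red; 420x560 float32, m along the optical axis (not along the pixel's ray), 0 where there is no reading.
- robot.camera_params(name): a dict with "fx", "fy", "cx", "cy" (pixels), "k1" (the pictures are not rectified: a ray, as slopes to the right and down, at radius r is drawn at 1 + k1 r^2 times it, then the intrinsics apply), "T" (4x4, takes a point from camera to world coordinates); the wrist camera has in their place "tool_from_camera" (4x4, takes a point from camera to tool coordinates, whose origin is the TCP and whose axes are the flange's). Camera axes: x right, y down, z forward; pixel columns grow to the right and rows downward; lengths in m; the calibration is good to about 2 mm. A picture is of the moment at which its call begins: read the wrist's pose just before it. camera_params takes no time and is no camera call.
- robot.sign_off(): hands the job in; it is judged then, once.
The state is a dict: "clock": time; "q": joint angles; "qvel": joint speeds; "effort": joint torques, N m; "tool_pos": TCP position; "eef_rot": TCP orientation; "contact_force": force on the tool from outside, world axes, zero at the start; "moment": the same for the moment, N m; "width": opening from 0.0 (shut) to 1.0 (fully open); "finger_force": force on a finger pad.
Only numpy, scipy, OpenCV 4.12 (cv2) and the standard library are available. Lean on these libraries where they do the work, as an engineer would, in place of code of your own. Each camera call takes 0.05 s, during which the arm holds its last target. There are 200 camera calls.

## Working session

There is one attempt and no reset: what is moved stays moved. The work goes in short steps, Python scripts to look and compute and a shell command to move; the robot and the scene stay as the last step left them, time stands still between calls to the robot, and variables do not carry over. Pictures are saved under pics/ and viewed, at most 10 in all, crops included, and the job is handed in when it is done.

```bash
mkdir -p pics; ls
python3 - <<'E'
from bench import robot
import cv2
print(robot.observe())
for n in("scene","side"):
    im,d=robot.grab_frame(n); cv2.imwrite(f"pics/{n}0.png",im); print(n,robot.camera_params(n),(d>0).mean())
import numpy as np
a=cv2.imread("pics/scene0.png");
E
```

```text
pics
{'clock': 0.0, 'q': array([-1.34195568e-01,  3.26964274e-01, -1.93604685e-01,  1.05198713e+00,
        3.30318582e-06,  1.43660574e+00]), 'qvel': array([ 0.00035187,  0.00084622, -0.00015993, -0.00052631, -0.00053212,
       -0.00078524]), 'effort': array([-1.24197268e-03, -4.43398941e+01,  2.62443137e+01,  1.56443648e-02,
       -1.97191571e-04, -6.55614656e-06]), 'tool_pos': array([5.49342552e-01, 1.03792187e-04, 1.91282893e-01]), 'eef_rot': array([ 7.07108271e-01,  7.07104744e-01, -5.32021541e-04, -7.00817111e-04]), 'contact_force': array([ 0.54625489, -0.55164016,  0.22215368]), 'moment': array([-0.01762408,  0.00413328,  0.01599954]), 'finger_force': 0.0, 'width': 0.9988000241615435}
scene {'fx': 387.00028770004513, 'fy': 387.00028770004513, 'cx': 277.42753147760783, 'cy': 211.51731154675156, 'k1': -0.048123698505246656, 'T': array([[ 0.59685732, -0.31466088,  0.73807172, -0.13233807],
       [-0.80195407, -0.2051581 ,  0.56105243, -0.68047209],
       [-0.02511986, -0.92676787, -0.37479368,  0.44527379],
       [ 0.        ,  0.        ,  0.        ,  1.        ]])} 0.9961224489795918
side {'fx': 427.0926953414733, 'fy': 427.0926953414733, 'cx': 276.1222689855435, 'cy': 215.30064629284192, 'k1': -0.10823465404058202, 'T': array([[-0.9991954 , -0.0248364 ,  0.03149145,  0.55102241],
       [-0.03921445,  0.44027821, -0.89700464,  0.91099162],
       [ 0.00841337, -0.89751783, -0.44089791,  0.59269806],
       [ 0.        ,  0.        ,  0.        ,  1.        ]])} 0.9957738095238096
```

View pics/scene0.png

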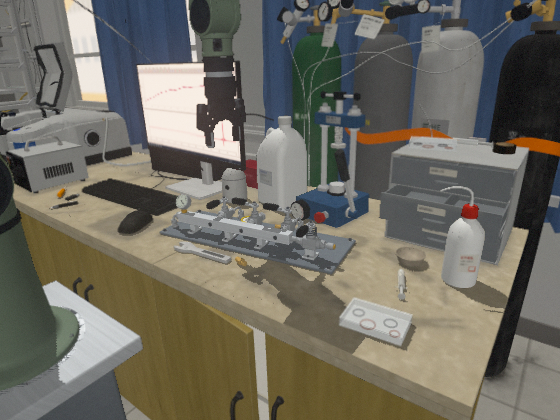

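View pics/side0.png

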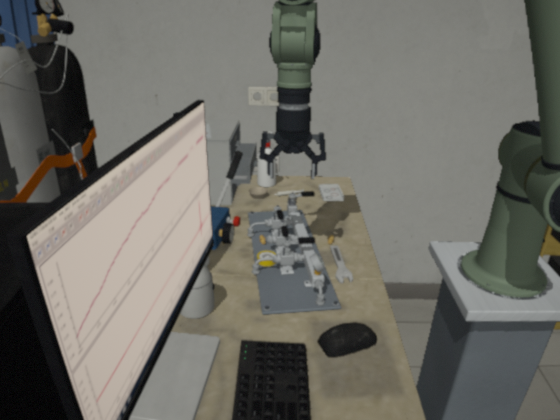

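The scene view shows the panel spanning (160,232)–(355,265), with the wrench at (200,252) in front. The side view shows it at (250–335, 205–310). Both show it too small, so I'll use the wrist camera.

Run:
```python
from bench import robot
import cv2,numpy as np
s=robot.observe()
im,d=robot.grab_frame("wrist"); cv2.imwrite("pics/w0.png",im); np.savez("w0.npz",im=im,d=d,p=s["tool_pos"],r=s["eef_rot"])
print(robot.camera_params("wrist"))
# panel plate points from side depth
from scipy.spatial.transform import Rotation as R
for n in("side","scene"):
    c=robot.camera_params(n); im,d=robot.grab_frame(n)
    K=np.array([[c["fx"],0,c["cx"]],[0,c["fy"],c["cy"]],[0,0,1]])
    px=dict(side=[(268,307),(335,303),(252,213),(305,208)],scene=[(163,232),(333,268),(355,240),(184,208)])[n]
    u=cv2.undistortPoints(np.array(px,float)[:,None],K,np.array([c["k1"],0,0,0,0]))[:,0]
    T=c["T"]; rays=np.c_[u,np.ones(4)]@T[:3,:3].T
    print(n,T[:3,3]+rays*((0.008-T[2,3])/rays[:,2:]))
```

```text
{'fx': 313.47903053321556, 'fy': 313.47903053321556, 'cx': 279.13023333424974, 'cy': 217.53552944838103, 'k1': -0.00903227897100221, 'tool_from_camera': array([[ 9.12699867e-04, -9.56418464e-01, -2.91998097e-01,
         7.47067837e-02],
       [ 9.99999461e-01,  1.01734694e-03, -2.06542523e-04,
        -5.34679312e-04],
       [ 4.94604453e-04, -2.91997751e-01,  9.56418877e-01,
        -1.81916215e-01],
       [ 0.00000000e+00,  0.00000000e+00,  0.00000000e+00,
         1.00000000e+00]])}
side [[ 0.59268713  0.17292425  0.008     ]
 [ 0.44599122  0.15221569  0.008     ]
 [ 0.66899647 -0.29066773  0.008     ]
 [ 0.50193328 -0.33714352  0.008     ]]
scene [[ 0.4387524   0.14695708  0.008     ]
 [ 0.52954411 -0.32682395  0.008     ]
 [ 0.68207663 -0.30503612  0.008     ]
 [ 0.59159571  0.23843049  0.008     ]]
```

View pics/w0.png

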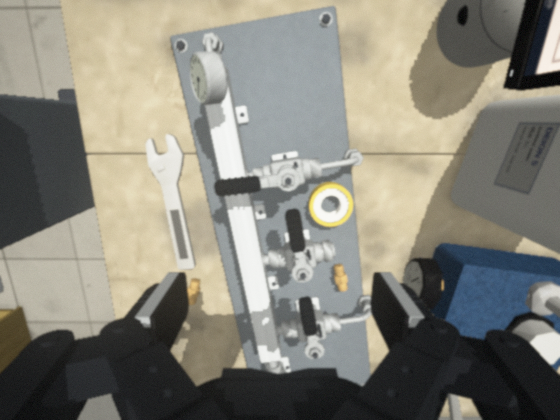

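The wrist view (image up = +y, right = +x) shows:
- **Running valve:** left valve at (288,178), with a gas line and its lever open at (238,186).
- **Spare valve:** middle valve at (303,262), with a plug.
- **Standby valve:** right valve at (315,350), with a gas line, shut.
- **Bleed:** hidden behind the gripper.

I'll move right and up with the fingers shut.

```bash
python3 -m jog '[{"ty":-2,"tz":1},{"ty":-5,"tz":2},{"ty":-9,"tz":3},{"ty":-13,"tz":4},{"ty":-17,"tz":5},{"ty":-19,"tz":5},{"ty":-19,"tz":5},{"ty":-19,"tz":5}]' 1 20
python3 - <<'E'
from bench import robot
import cv2,numpy as np
s=robot.observe()
im,d=robot.grab_frame("wrist"); cv2.imwrite("pics/w1.png",cv2.resize(im,(784,588))); cv2.imwrite("w1raw.png",im);np.savez("w1.npz",im=im,d=d,p=s["tool_pos"],r=s["eef_rot"])
print(s["clock"],s["tool_pos"],s["eef_rot"],s["width"],s["contact_force"])
E
```

```text
0.25 [5.49730974e-01 5.09430290e-05 1.91717344e-01] [ 7.07109526e-01  7.07103926e-01 -2.43417340e-04 -3.10679911e-04] 0.9955854680967469 [ 0.33131078 -0.275608    0.42303303]validation failed for argument at $[0]...
```

View pics/w1.png

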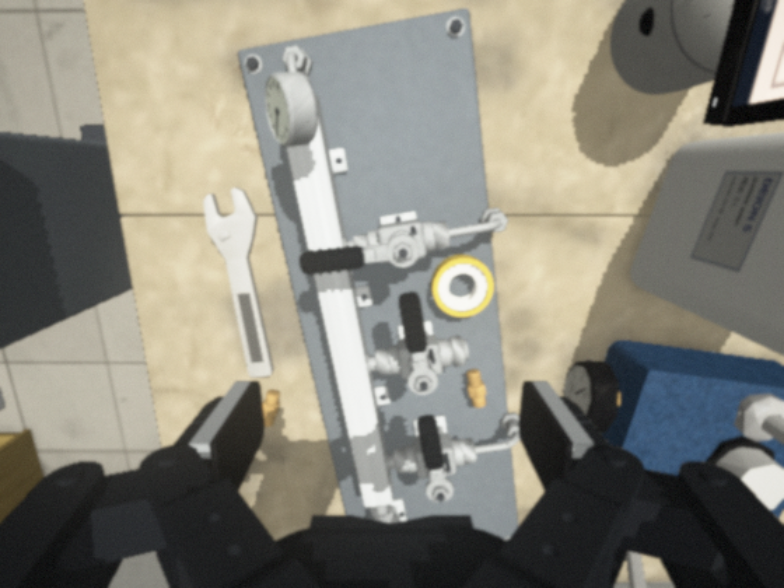

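The jog was refused because every row needs all four keys, so this is the same view enlarged: the running, spare and standby stems are at (402,252), (422,380) and (438,490), and the identification holds.

```bash
python3 -m jog '[{"tx":0,"ty":-2,"tz":1,"roll":0},{"tx":0,"ty":-5,"tz":2,"roll":0},{"tx":0,"ty":-9,"tz":3,"roll":0},{"tx":0,"ty":-13,"tz":4,"roll":0},{"tx":0,"ty":-17,"tz":5,"roll":0},{"tx":0,"ty":-19,"tz":5,"roll":0},{"tx":0,"ty":-19,"tz":5,"roll":0},{"tx":0,"ty":-19,"tz":5,"roll":0},{"tx":0,"ty":-19,"tz":5,"roll":0}]' 1 20
python3 - <<'E'
from bench import robot
import cv2,numpy as np
s=robot.observe()
im,d=robot.grab_frame("wrist"); cv2.imwrite("pics/w2.png",cv2.resize(im,(784,588))); np.savez("w2.npz",im=im,d=d,p=s["tool_pos"],r=s["eef_rot"])
print(s["clock"],s["tool_pos"],s["eef_rot"],s["width"],s["contact_force"])
E
```

```text
clock: 1.2
tool_pos: [0.5498, -0.1889, 0.2418]
eef_rot: [0.707, 0.707, 0.0, -0.0]
contact_force: [0.4, 0.5, 0.3]
width: 0.001
finger_force: 0.0
1.2 [ 0.54977716 -0.18886486  0.24180756] [ 7.06744502e-01  7.07468700e-01  2.88337964e-05 -4.96389658e-04] 0.000568666562074835 [0.40996714 0.48409303 0.28602453]
```

View pics/w2.png

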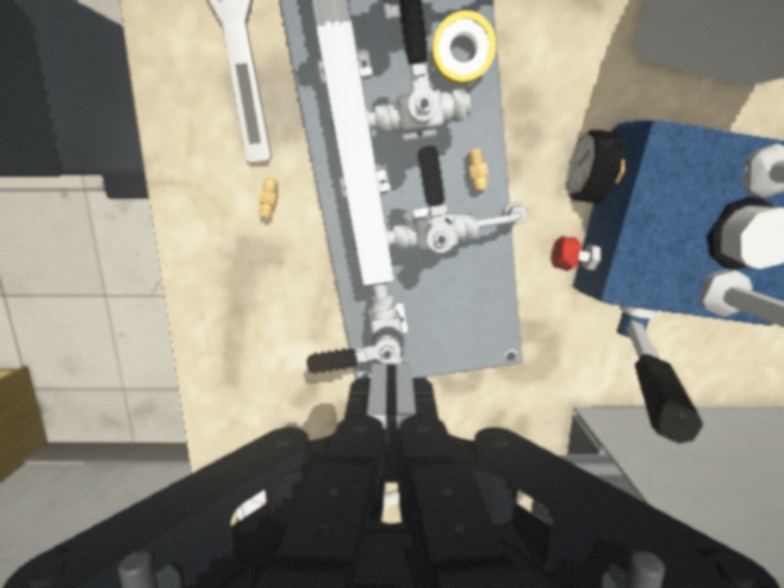

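This view shows the bleed sleeve at (331,360), its stem at (388,350), the standby sleeve at (431,177), the spare stem at (424,104), and the shut fingertip at (392,385). Now I'll measure the sleeves.

```bash
cat > h.py <<'E'
import numpy as np,cv2
from scipy.spatial.transform import Rotation as R
from bench import robot
def load(f):
    z=np.load(f); c=robot.camera_params("wrist")
    T=np.eye(4);T[:3,:3]=R.from_quat(z["r"]).as_matrix();T[:3,3]=z["p"]
    return z["im"],z["d"],T@c["tool_from_camera"],c
def rays(px,c,T):
    K=np.array([[c["fx"],0,c["cx"]],[0,c["fy"],c["cy"]],[0,0,1]])
    u=cv2.undistortPoints(np.array(px,float).reshape(-1,1,2),K,np.array([c["k1"],0,0,0,0]))[:,0]
    return np.c_[u,np.ones(len(u))]@T[:3,:3].T
def onplane(px,z,c,T):
    r=rays(px,c,T); return T[:3,3]+r*((z-T[2,3])/r[:,2:])
def depthpt(px,d,c,T):
    r=rays(px,c,T); p=np.array(px).reshape(-1,2).astype(int)
    return T[:3,3]+r*d[p[:,1],p[:,0]][:,None]
def sleeves(f,ztop=0.099):
    im,d,T,c=load(f)
    m=(im.max(2)<60).astype(np.uint8)
    n,l,s,ce=cv2.connectedComponentsWithStats(m)
    out=[]
    for i in range(1,n):
        if 120<s[i,4]<2500:
            ys,xs=np.nonzero(l==i)
            P=depthpt(np.c_[xs,ys],d,c,T); ok=(P[:,2]>.082)&(P[:,2]<.106)
            if ok.sum()<100: continue
            P=P[ok]; hi=P[P[:,2]>.090]
            (cx,cy),(w,h),a=cv2.minAreaRect((hi[:,:2]*1000).astype(np.float32))
            mean=hi.mean(0); dirv=np.linalg.svd(hi[:,:2]-mean[:2],full_matrices=False)[2][0]
            out.append((ce[i],P.mean(0),(cx,cy),(w,h),dirv)); print(f,ce[i].round(),s[i,:4],"mean",mean.round(4),"rect mm",round(cx,1),round(cy,1),round(w,1),round(h,1),"dir",dirv.round(3),"ztop",np.percentile(P[:,2],90).round(4))
    return out
E
python3 - <<'E'
from h import *
for f in("w0.npz","w2.npz"):
    sleeves(f)
im,d,T,c=load("w2.npz")
for n,p in dict(spareStem=(303,75),stbyStem=(314,171),bleedStem=(277,251),hdrEnd=(269,200),plateCorner=(372,258)).items(): print(n,depthpt([p],d,c,T).round(4))
im,d,T,c=load("w0.npz")
for n,p in dict(runStem=(287,180),spareStem=(302,272)).items(): print(n,depthpt([p],d,c,T).round(4))
E
```

```text
w0.npz [294. 229.] [287 210  17  41] mean [ 0.5629 -0.0206  0.0989] rect mm 563.3 -22.0 10.5 38.4 dir [ 0.165 -0.986] ztop 0.1
w0.npz [307. 316.] [300 298  17  36] mean [ 0.5773 -0.1136  0.0987] rect mm 577.3 -114.6 12.5 38.6 dir [ 0.183 -0.983] ztop 0.1
w2.npz [295.  21.] [285   0  20  45] mean [ 0.5633 -0.0257  0.0987] rect mm 563.6 -25.8 13.4 37.0 dir [ 0.172 -0.985] ztop 0.1
w2.npz [307. 124.] [300 105  16  41] mean [ 0.5771 -0.1164  0.0989] rect mm 577.0 -117.4 11.3 38.6 dir [ 0.19  -0.982] ztop 0.1001
spareStem [[ 0.5717 -0.071   0.0978]]
stbyStem [[ 0.5852 -0.1628  0.0983]]
bleedStem [[ 0.5468 -0.2529  0.0977]]
hdrEnd [[ 0.5369 -0.2033  0.0595]]
plateCorner [[ 0.6837 -0.3022  0.0068]]
runStem [[0.5556 0.0256 0.0982]]
spareStem [[ 0.5711 -0.0657  0.0955]]
```

```bash
cat >> h.py <<'E'
YAW=.158; ORG=np.array([.517,-.0765]); M=np.array([[np.cos(YAW),-np.sin(YAW)],[np.sin(YAW),np.cos(YAW)]])
def W(p): return ORG+M@np.asarray(p)
def plan(stem,base,sense,angs,extra,r=.048,hx=.010,hy=.011):
    """panel-frame finger centres; lever dir at angle a = base rotated ccw by a; sense +1 pushes ccw; extra gap (m, + = clear)"""
    p0=robot.observe()["tool_pos"][:2]
    for a,e in zip(angs,extra):
        t=base+a; u=np.array([np.cos(t),np.sin(t)]); n=-sense*np.array([-u[1],u[0]])
        dd=.007+hx*abs(n[0])+hy*abs(n[1])+e
        w=W(np.asarray(stem)+r*u+n*dd); print(round(a,2),w.round(4),"cm shift",((w-p0)*100).round(2))
E
python3 - <<'E'
from h import *
im,d,T,c=load("w0.npz")
a=onplane([(216,189),(260,184),(238,186)],.099,c,T); print(a)
s=W((.055,.095)); v=M.T@(a[2,:2]-s); print("stem",s,"v",v,"angle",np.arctan2(-v[0],v[1]))
im,d,T,c=load("w2.npz")
a=onplane([(221,259),(255,255),(237,257)],.099,c,T);s=W((0,-.18)); print(a,"bleed stem",s,"v",M.T@(a[2,:2]-s))
plan((.055,.095),np.pi/2,-1,[1.57,1.57,1.4,1.2,1,.8,.6,.4,.2,0],[.012]+[0]*9)
E
```

```text
[[0.49242236 0.01755833 0.099     ]
 [0.53171086 0.0221114  0.099     ]
 [0.51213712 0.02029041 0.099     ]]
stem [0.55636729 0.02597056] v [-0.04457297  0.00134993] angle 1.540519770299865
[[ 0.48355298 -0.26228304  0.099     ]
 [ 0.52206056 -0.25727542  0.099     ]
 [ 0.50172388 -0.25977545  0.099     ]] bleed stem [ 0.54532182 -0.25425791] v [-0.04392303  0.00141103]
1.57 [ 0.5137 -0.0112] cm shift [-3.62 17.75]
1.57 [0.5118 0.0007] cm shift [-3.81 18.94]
1.4 [0.5081 0.007 ] cm shift [-4.17 19.58]
1.2 [0.505  0.0157] cm shift [-4.48 20.44]
1 [0.5037 0.0254] cm shift [-4.62 21.41]
0.8 [0.5045 0.0357] cm shift [-4.53 22.44]
0.6 [0.5078 0.0461] cm shift [-4.21 23.48]
0.4 [0.5136 0.0558] cm shift [-3.63 24.46]
0.2 [0.5218 0.0643] cm shift [-2.81 25.3 ]
0 [0.532  0.0707] cm shift [-1.78 25.94]
```

Running lever is at 1.54 rad, and the geometry agrees within 2–3 mm. I'll approach beside it, then descend.

```bash
python3 -m jog '[{"tx":-0.5,"ty":2.5,"tz":0,"roll":0.02},{"tx":-1,"ty":6.5,"tz":0,"roll":0.05},{"tx":-2,"ty":10.5,"tz":0,"roll":0.1},{"tx":-3,"ty":14.5,"tz":-1,"roll":0.15},{"tx":-3.6,"ty":17,"tz":-4,"roll":0.158},{"tx":-3.6,"ty":17.4,"tz":-8,"roll":0.158},{"tx":-3.6,"ty":17.4,"tz":-12,"roll":0.158},{"tx":-3.6,"ty":17.4,"tz":-15,"roll":0.158},{"tx":-3.6,"ty":17.4,"tz":-16.1,"roll":0.158},{"tx":-3.6,"ty":17.4,"tz":-16.1,"roll":0.158}]'
python3 - <<'E'
from h import *
s=robot.observe(); print(s["eef_rot"],s["contact_force"])
im,d=robot.grab_frame("wrist");cv2.imwrite("pics/w3.png",im)
plan((.055,.095),np.pi/2,-1,[1.57,1.57,1.4,1.2,1,.8,.6,.4,.2,0],[.012]+[0]*9)
E
```

```text
clock: 2.25
tool_pos: [0.5126, -0.015, 0.08]
eef_rot: [0.649, 0.761, -0.001, -0.001]
contact_force: [0.3, -0.3, 0.1]
width: -0.004
finger_force: 0.0
[ 6.48646273e-01  7.61088422e-01 -7.54421632e-04 -1.36252634e-03] [ 0.31291505 -0.3230958   0.10785187]
1.57 [ 0.5137 -0.0112] cm shift [-0.04  0.43]
1.57 [0.5118 0.0007] cm shift [-0.23  1.61]
1.4 [0.5081 0.007 ] cm shift [-0.59  2.25]
1.2 [0.505  0.0157] cm shift [-0.9   3.12]
1 [0.5037 0.0254] cm shift [-1.03  4.09]
0.8 [0.5045 0.0357] cm shift [-0.95  5.12]
0.6 [0.5078 0.0461] cm shift [-0.63  6.16]
0.4 [0.5136 0.0558] cm shift [-0.05  7.13]
0.2 [0.5218 0.0643] cm shift [0.77 7.98]
0 [0.532  0.0707] cm shift [1.8  8.62]
```

View pics/w3.png

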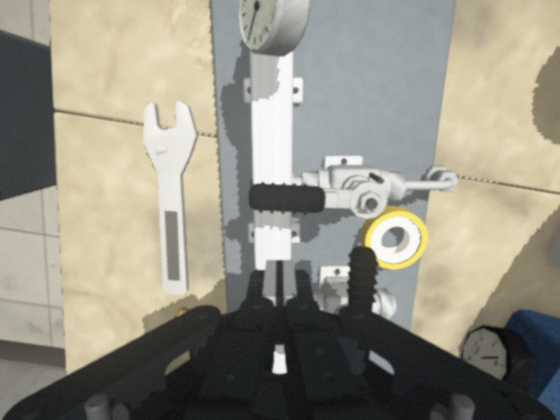

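The finger at (282,275) is down and aligned with the header, with the sleeve at (287,197) ahead of it. Pushing.

```bash
python3 -m jog '[{"tx":-0.2,"ty":0.8,"tz":0,"roll":0},{"tx":-0.2,"ty":1.3,"tz":0,"roll":0},{"tx":-0.3,"ty":1.7,"tz":0,"roll":0},{"tx":-0.6,"ty":2.25,"tz":0,"roll":0},{"tx":-0.75,"ty":2.7,"tz":0,"roll":0},{"tx":-0.9,"ty":3.1,"tz":0,"roll":0},{"tx":-1,"ty":3.6,"tz":0,"roll":0},{"tx":-1,"ty":4.1,"tz":0,"roll":0},{"tx":-1,"ty":4.6,"tz":0,"roll":0},{"tx":-0.95,"ty":5.1,"tz":0,"roll":0}]'; python3 -m jog '[{"tx":0.15,"ty":0.5,"tz":0,"roll":0},{"tx":0.3,"ty":1,"tz":0,"roll":0},{"tx":0.6,"ty":1.5,"tz":0,"roll":0},{"tx":0.9,"ty":2,"tz":0,"roll":0},{"tx":1.3,"ty":2.4,"tz":0,"roll":0},{"tx":1.7,"ty":2.85,"tz":0,"roll":0},{"tx":2.1,"ty":3.1,"tz":0,"roll":0},{"tx":2.1,"ty":3.1,"tz":0,"roll":0}]'
python3 - <<'E'
from h import *
plan((.055,.095),np.pi/2,-1,[.1,0],[0,0])
E
```

```text
clock: 3.3
tool_pos: [0.5046, 0.0354, 0.0811]
eef_rot: [0.649, 0.761, -0.0, -0.0]
contact_force: [0.0, 0.4, 0.2]
width: 0.003
finger_force: 0.0
clock: 4.1
tool_pos: [0.5263, 0.0663, 0.0811]
eef_rot: [0.649, 0.761, 0.0, 0.0]
contact_force: [-1.0, -0.2, 0.6]
width: 0.0
finger_force: 0.0
0.1 [0.5267 0.0678] cm shift [0.04 0.15]
0 [0.532  0.0707] cm shift [0.57 0.44]
```

```bash
python3 -m jog '[{"tx":0.2,"ty":0.15,"tz":0,"roll":0},{"tx":0.4,"ty":0.3,"tz":0,"roll":0},{"tx":0.5,"ty":0.4,"tz":0,"roll":0},{"tx":0.5,"ty":0.4,"tz":0,"roll":0}]'
python3 - <<'E'
from h import *
s=robot.observe()
im,d=robot.grab_frame("wrist");cv2.imwrite("pics/w4.png",im); np.savez("w4.npz",im=im,d=d,p=s["tool_pos"],r=s["eef_rot"])
sleeves("w4.npz"); print(s["contact_force"])
E
```

```text
clock: 4.5
tool_pos: [0.5306, 0.0701, 0.0811]
eef_rot: [0.649, 0.761, 0.0, 0.0]
contact_force: [-0.7, 0.1, 0.1]
width: -0.001
finger_force: 0.0
[-0.7101019   0.10336814  0.07597626]
```

View pics/w4.png

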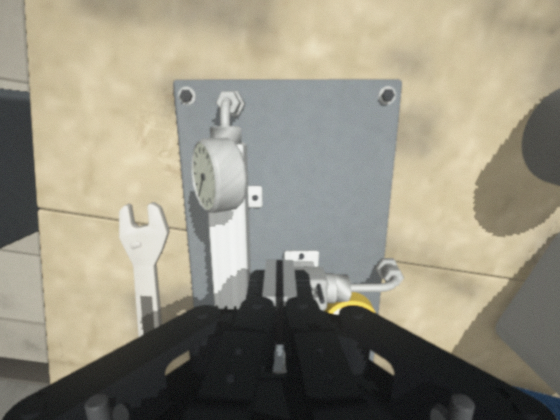

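The running lever isn't visible where I expected it, around (330,255), with the fingertip at (287,265). I'll find it numerically from the fixed cameras.

Run:
```python
from h import *
for n in("scene","side"):
    c=robot.camera_params(n); im,d=robot.grab_frame(n); cv2.imwrite(f"{n}1.png",im)
    v,u=np.mgrid[0:420,0:560]; P=depthpt(np.c_[u.ravel(),v.ravel()],d,c,c["T"])
    B=im.reshape(-1,3).max(1)
    Q=(P[:,:2]-ORG)@M
    k=(P[:,2]>.080)&(P[:,2]<.102)&(abs(Q[:,0])<.14)&(abs(Q[:,1])<.25)&(B<70)
    H,_,_=np.histogram2d(Q[k,0],Q[k,1],bins=[np.arange(-.1,.141,.02),np.arange(-.24,.21,.03)])
    print(n,"rows x from -0.1 step .02, cols y from -.24 step .03");print(H.astype(int))
s=robot.observe();print((s["tool_pos"][:2]-ORG)@M)
```

```text
scene rows x from -0.1 step .02, cols y from -.24 step .03
[[ 0  0  0  0  0  0  0  0  0  0  0  0  0  0]
 [ 0 27  8  0  0  0  0  0  0  0  0  0  0  0]
 [ 0 37  8  0  0  0  0  0  0  0  0  0  0  0]
 [ 0 18  3  0  0  0  0  0  0  0  0  0  0  0]
 [ 0  1  0  0  0  0  0  0  0  0 11 21  0  0]
 [ 0  0  0  0  0  0  0  0  0  0 22 12  0  0]
 [ 0  0  0  0  0  0  0  0  0  0  9  3  0  0]
 [ 0  0  0  0  0 29 59  0 15 62  3  1  0  0]
 [ 0  0  0  0  0  0  0  0  0  0  0  0  0  0]
 [ 0  0  0  0  0  0  0  0  0  0  0  0  0  0]
 [ 0  0  0  0  0  0  0  0  0  0  0  0  0  0]
 [ 0  0  0  0  0  0  0  0  0  0  0  0  0  0]]
side rows x from -0.1 step .02, cols y from -.24 step .03
[[ 0  0  0  0  0  0  0  0  0  0  0  0  0  0]
 [ 0  0  0  0  0  0  0  0  0  0  0  0  0  0]
 [ 0  0  0  0  0  0  0  0  0  0  0  0  0  0]
 [ 0  0  0  0  0  0  0  0  0  0  0  0  0  0]
 [ 0  0  0  0  0  0  0  0  0  0  0 30  0  0]
 [ 0  0  0  0  0  0  0  0  0  0  0 50  0  0]
 [ 0  0  0  0  0  0  0  0  0  0  0  6  0  0]
 [ 0  0  0  0  0  0  3  3  2 32 29  0  0  0]
 [ 0  0  0  0  0  0  0  0  1  4  0  0  0  0]
 [ 0  0  0  0  0  0  0  0  0  0  0  0  0  0]
 [ 0  0  0  0  0  0  0  0  0  0  0  0  0  0]
 [ 0  0  0  0  0  0  0  0  0  0  0  0  0  0]]
[0.03630712 0.14252143]
```

Run:
```python
import cv2,numpy as np
a=cv2.imread("scene1.png")[150:290,150:370]; b=cv2.imread("side1.png")[150:330,220:370]
a=cv2.resize(a,None,fx=2,fy=2,interpolation=2);b=cv2.resize(b,None,fx=2,fy=2,interpolation=2)
o=np.zeros((360,760,3),np.uint8);o[:280,:440]=a;o[:,450:750]=b;cv2.imwrite("pics/x1.png",o)
```

```text
(no output)
```

View pics/x1.png

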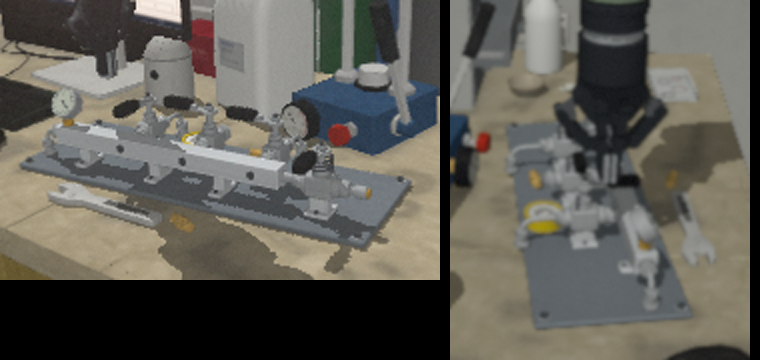

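Run:
```python
from h import *
s=robot.observe();print(s["clock"],s["tool_pos"])
for n in("scene","side"):
    c=robot.camera_params(n);T=np.linalg.inv(c["T"])
    for nm,p in dict(tcp=s["tool_pos"],runstem=[*W((.055,.095)),.098],spare=[*W((.055,.0)),.098],tip_open=[*W((.007,.095)),.099],tip_shut=[*W((.055,.143)),.099]).items():
        q=T[:3,:3]@p+T[:3,3];x,y=q[:2]/q[2];f=1+c["k1"]*(x*x+y*y)
        print(n,nm,round(c["fx"]*x*f+c["cx"]),round(c["fy"]*y*f+c["cy"]))
```

```text
4.65 [0.53043006 0.06995886 0.08108816]
scene tcp 205 202
scene runstem 223 197
scene spare 253 202
scene tip_open 212 202
scene tip_shut 208 194
side tcp 298 254
side runstem 287 238
side spare 282 220
side tip_open 307 237
side tip_shut 290 248
```

Run:
```python
from h import *
im,d,T,c=load("w4.npz"); 
px=[(x,y) for y in (258,262,266,272,280,295) for x in (275,287,300)]
P=depthpt(px,d,c,T)
s=np.load("w4.npz"); L=(P-s["p"])@R.from_quat(s["r"]).as_matrix()
for a,b,e in zip(px,P,L): print(a,b.round(3),"tool",e.round(4))
# scene: robot points near the tcp
c=robot.camera_params("scene");im,d=robot.grab_frame("scene");v,u=np.mgrid[150:215,180:235];P=depthpt(np.c_[u.ravel(),v.ravel()],d,c,c["T"])
k=np.hypot(P[:,0]-.5304,P[:,1]-.07)<.03
for lo in np.arange(.06,.16,.01):
    m=k&(P[:,2]>=lo)&(P[:,2]<lo+.01);print(round(lo,2),m.sum(),P[m].mean(0).round(3) if m.sum() else "")
```

```text
(275, 258) [0.533 0.03  0.009] tool [-0.0403 -0.0042  0.0726]
(287, 258) [0.543 0.033 0.013] tool [-0.0383  0.0063  0.0683]
(300, 258) [0.554 0.037 0.016] tool [-0.0367  0.0174  0.0648]
(275, 262) [0.526 0.081 0.127] tool [ 0.0114 -0.0024 -0.0464]
(287, 262) [0.532 0.082 0.127] tool [ 0.0113  0.0032 -0.0461]
(300, 262) [0.554 0.034 0.018] tool [-0.0396  0.0173  0.0629]
(275, 266) [0.526 0.081 0.132] tool [ 0.0117 -0.0024 -0.0511]
(287, 266) [0.532 0.082 0.132] tool [ 0.0115  0.0031 -0.0508]
(300, 266) [0.552 0.037 0.034] tool [-0.0359  0.0163  0.0475]
(275, 272) [0.527 0.081 0.137] tool [ 0.0112 -0.0023 -0.0562]
(287, 272) [0.532 0.082 0.138] tool [ 0.0114  0.003  -0.0566]
(300, 272) [0.539 0.078 0.129] tool [ 0.0069  0.0094 -0.0477]
(275, 280) [0.527 0.082 0.146] tool [ 0.0121 -0.0022 -0.0651]
(287, 280) [0.532 0.082 0.146] tool [ 0.0117  0.0028 -0.0644]
(300, 280) [0.538 0.079 0.137] tool [ 0.0072  0.0089 -0.056 ]
(275, 295) [0.527 0.081 0.156] tool [ 0.0111 -0.002  -0.0753]
(287, 295) [0.531 0.082 0.157] tool [ 0.0115  0.0025 -0.076 ]
(300, 295) [0.537 0.079 0.15 ] tool [ 0.0074  0.008  -0.0691]
0.06 0 
0.07 0 
0.08 0 
0.09 0 
0.1 0 
0.11 0 
0.12 21 [0.526 0.064 0.126]
0.13 40 [0.526 0.063 0.135]
0.14 36 [0.524 0.063 0.145]
0.15 40 [0.525 0.063 0.155]
```

Both the wrist and scene depth put the real fingertip at z ≈ 0.122–0.125, about 41 mm above the reported TCP, so the finger passed over the lever. I'll measure the gripper profile before going lower.

Run:
```python
from h import *
tcp=robot.observe()["tool_pos"]; t=(tcp[:2]-ORG)@M
for n in("scene","side"):
    c=robot.camera_params(n);im,d=robot.grab_frame(n);v,u=np.mgrid[0:420,0:560];P=depthpt(np.c_[u.ravel(),v.ravel()],d,c,c["T"])
    Q=(P[:,:2]-ORG)@M-t
    k=(np.abs(Q)<.085).all(1); print(n)
    for lo in np.arange(.104,.22,.006):
        m=k&(P[:,2]>=lo)&(P[:,2]<lo+.006)
        if m.sum()>2: print(f"z-tcp {lo-tcp[2]:.3f}",m.sum(),"x",(Q[m,0].min()*1e3).round(),(Q[m,0].max()*1e3).round(),"y",(Q[m,1].min()*1e3).round(),(Q[m,1].max()*1e3).round())
```

```text
scene
z-tcp 0.023 21 x -35.0 -24.0 y 33.0 59.0
z-tcp 0.041 15 x -9.0 8.0 y -12.0 8.0
z-tcp 0.047 23 x -14.0 15.0 y -13.0 5.0
z-tcp 0.053 23 x -14.0 14.0 y -14.0 7.0
z-tcp 0.059 22 x -14.0 6.0 y -13.0 7.0
z-tcp 0.065 23 x -14.0 5.0 y -12.0 4.0
z-tcp 0.071 23 x -15.0 9.0 y -14.0 8.0
z-tcp 0.077 22 x -18.0 11.0 y -15.0 6.0
z-tcp 0.083 33 x -31.0 29.0 y -16.0 12.0
z-tcp 0.089 51 x -36.0 35.0 y -15.0 12.0
z-tcp 0.095 55 x -41.0 34.0 y -15.0 9.0
z-tcp 0.101 54 x -46.0 44.0 y -19.0 10.0
z-tcp 0.107 74 x -50.0 45.0 y -19.0 14.0
z-tcp 0.113 69 x -56.0 52.0 y -21.0 10.0
z-tcp 0.119 71 x -61.0 59.0 y -19.0 10.0
z-tcp 0.125 90 x -63.0 57.0 y -19.0 12.0
z-tcp 0.131 88 x -64.0 60.0 y -21.0 13.0
z-tcp 0.137 62 x -52.0 46.0 y -21.0 5.0
side
z-tcp 0.023 15 x -34.0 -25.0 y 38.0 59.0
z-tcp 0.035 3 x -7.0 5.0 y 3.0 10.0
z-tcp 0.041 17 x -14.0 9.0 y 8.0 15.0
z-tcp 0.047 31 x -14.0 12.0 y -3.0 14.0
z-tcp 0.053 26 x -14.0 12.0 y -3.0 13.0
z-tcp 0.059 32 x -13.0 12.0 y -2.0 15.0
z-tcp 0.065 33 x -13.0 12.0 y -4.0 15.0
z-tcp 0.071 32 x -15.0 14.0 y 2.0 16.0
z-tcp 0.077 37 x -28.0 18.0 y -6.0 16.0
z-tcp 0.083 63 x -33.0 28.0 y -7.0 17.0
z-tcp 0.089 107 x -38.0 35.0 y -9.0 17.0
z-tcp 0.095 91 x -44.0 40.0 y -12.0 16.0
z-tcp 0.101 85 x -48.0 44.0 y -9.0 22.0
z-tcp 0.107 90 x -53.0 48.0 y -10.0 21.0
z-tcp 0.113 103 x -59.0 54.0 y -9.0 21.0
z-tcp 0.119 116 x -60.0 59.0 y -1.0 21.0
z-tcp 0.125 145 x -62.0 60.0 y -12.0 21.0
z-tcp 0.131 147 x -60.0 57.0 y -12.0 24.0
z-tcp 0.137 110 x -50.0 49.0 y -4.0 26.0
```

The tip is at TCP + 40 mm, about ±13 × ±12 mm, with wide links only above TCP + 80 mm. I'll go back to beside the lever and descend 4.1 cm.

```bash
sed -i 's/hx=.010,hy=.011/hx=.013,hy=.012/' h.py; python3 -m jog '[{"tx":-1,"ty":-2,"tz":0.5,"roll":0},{"tx":-2,"ty":-5,"tz":0.5,"roll":0},{"tx":-1.8,"ty":-7.5,"tz":0.5,"roll":0},{"tx":-1.7,"ty":-8.6,"tz":0.5,"roll":0},{"tx":-1.7,"ty":-8.6,"tz":0,"roll":0},{"tx":-1.7,"ty":-8.6,"tz":-1.5,"roll":0},{"tx":-1.7,"ty":-8.6,"tz":-3,"roll":0},{"tx":-1.7,"ty":-8.6,"tz":-4.1,"roll":0},{"tx":-1.7,"ty":-8.6,"tz":-4.1,"roll":0}]'
python3 - <<'E'
from h import *
plan((.055,.095),np.pi/2,-1,[1.57,1.4,1.2,1,.8,.6,.4,.2,0],[0]*9)
E
```

```text
clock: 5.7
tool_pos: [0.512, -0.0149, 0.0383]
eef_rot: [0.649, 0.761, -0.001, -0.002]
contact_force: [0.3, 0.8, 0.2]
width: 0.001
finger_force: 0.0
1.57 [ 5.119e-01 -3.000e-04] cm shift [-0.01  1.46]
1.4 [0.5081 0.0056] cm shift [-0.39  2.04]
1.2 [0.5046 0.0137] cm shift [-0.74  2.86]
1 [0.5027 0.0231] cm shift [-0.93  3.8 ]
0.8 [0.5029 0.0334] cm shift [-0.91  4.83]
0.6 [0.5056 0.044 ] cm shift [-0.64  5.89]
0.4 [0.5109 0.0542] cm shift [-0.11  6.9 ]
0.2 [0.5188 0.0632] cm shift [0.68 7.8 ]
0 [0.5291 0.0702] cm shift [1.71 8.51]
```

```bash
python3 -m jog '[{"tx":0,"ty":0.7,"tz":0.2,"roll":0},{"tx":0,"ty":1.1,"tz":0.2,"roll":0},{"tx":0,"ty":1.45,"tz":0.2,"roll":0},{"tx":-0.2,"ty":1.75,"tz":0.2,"roll":0},{"tx":-0.4,"ty":2.05,"tz":0.2,"roll":0}]'; python3 -m jog '[{"tx":-0.2,"ty":0.4,"tz":0,"roll":0},{"tx":-0.35,"ty":0.8,"tz":0,"roll":0},{"tx":-0.45,"ty":1.3,"tz":0,"roll":0},{"tx":-0.55,"ty":1.8,"tz":0,"roll":0},{"tx":-0.55,"ty":2.3,"tz":0,"roll":0},{"tx":-0.5,"ty":2.8,"tz":0,"roll":0},{"tx":-0.4,"ty":3.3,"tz":0,"roll":0},{"tx":-0.25,"ty":3.85,"tz":0,"roll":0},{"tx":0,"ty":4.4,"tz":0,"roll":0},{"tx":0.25,"ty":4.85,"tz":0,"roll":0}]'
```

```text
clock: 6.2
tool_pos: [0.511, 0.0039, 0.0428]
eef_rot: [0.649, 0.761, 0.0, 0.002]
contact_force: [2.3, -3.7, -0.0]
width: 0.0
finger_force: 1.5
clock: 7.2
tool_pos: [0.5116, 0.0537, 0.0418]
eef_rot: [0.649, 0.761, -0.0, -0.001]
contact_force: [-1.4, -2.8, 0.1]
width: -0.002
finger_force: 1.3
```

```bash
python3 -m jog '[{"tx":0.35,"ty":0.5,"tz":0,"roll":0},{"tx":0.7,"ty":0.9,"tz":0,"roll":0},{"tx":1.1,"ty":1.25,"tz":0,"roll":0},{"tx":1.4,"ty":1.45,"tz":0,"roll":0},{"tx":1.6,"ty":1.6,"tz":0,"roll":0},{"tx":1.7,"ty":1.6,"tz":0,"roll":0}]'; python3 -m jog '[{"tx":0.1,"ty":0,"tz":0,"roll":0},{"tx":0.2,"ty":0,"tz":0,"roll":0}]'
```

```text
clock: 7.8
tool_pos: [0.5289, 0.0696, 0.0419]
eef_rot: [0.649, 0.761, 0.0, -0.001]
contact_force: [-2.3, -0.8, 0.7]
width: -0.002
finger_force: 1.3
clock: 8.0
tool_pos: [0.529, 0.0697, 0.0418]
eef_rot: [0.649, 0.761, -0.001, -0.002]
contact_force: [-8.4, 0.1, 5.8]
width: 0.001
finger_force: 4.1
```

The force rose to about 10 N with no further motion, so the lever is at its stop. I'll withdraw, go to the bleed and check the lever with a fixed camera.

```bash
python3 -m jog '[{"tx":-0.8,"ty":-0.1,"tz":0,"roll":0},{"tx":-1.6,"ty":-0.2,"tz":0,"roll":0},{"tx":-2,"ty":-0.3,"tz":1,"roll":0},{"tx":-2,"ty":-0.3,"tz":4,"roll":0},{"tx":-2,"ty":-0.3,"tz":7,"roll":0},{"tx":-2,"ty":-3,"tz":9,"roll":0},{"tx":-2,"ty":-6.5,"tz":9,"roll":0},{"tx":-2.3,"ty":-10.5,"tz":9,"roll":0},{"tx":-2.8,"ty":-15,"tz":9,"roll":0},{"tx":-3,"ty":-19,"tz":9,"roll":0}]'
python3 - <<'E'
from h import *
for n in("scene","side"):
    c=robot.camera_params(n); im,d=robot.grab_frame(n)
    v,u=np.mgrid[0:420,0:560]; P=depthpt(np.c_[u.ravel(),v.ravel()],d,c,c["T"])
    B=im.reshape(-1,3).max(1);Q=(P[:,:2]-ORG)@M
    for s in((.055,.095),(.055,0),(.055,-.095),(0,-.18)):
        q=Q-s; r=np.hypot(*q.T)
        k=(P[:,2]>.087)&(P[:,2]<.102)&(r>.025)&(r<.068)&(B<60)
        a=np.arctan2(-q[k,0],q[k,1]); print(n,s,k.sum(),a.mean().round(2) if k.sum() else "", a.std().round(2))
plan((0,-.18),np.pi,1,[0,0,.2,.4,.6,.8,1,1.2,1.4,1.57],[.016]+[0]*9)
E
```

```text
clock: 9.0
tool_pos: [0.501, -0.1229, 0.1333]
eef_rot: [0.649, 0.761, 0.0, 0.001]
contact_force: [1.0, -0.1, -0.4]
width: 0.003
finger_force: 0.0
scene (0.055, 0.095) 122 1.39 1.74
scene (0.055, 0) 148 1.46 1.57
scene (0.055, -0.095) 81 0.14 0.07
scene (0, -0.18) 99 1.67 0.09
side (0.055, 0.095) 133 0.2 2.06
side (0.055, 0) 100 0.03 2.01
side (0.055, -0.095) 40 0.01 0.07
side (0, -0.18) 45 1.43 0.07
0 [ 0.4924 -0.2272] cm shift [ -0.92 -10.15]
0 [ 0.4949 -0.243 ] cm shift [ -0.67 -11.73]
0.2 [ 0.4929 -0.2511] cm shift [ -0.87 -12.54]
0.4 [ 0.4924 -0.2601] cm shift [ -0.93 -13.44]
0.6 [ 0.4938 -0.2696] cm shift [ -0.78 -14.39]
0.8 [ 0.4975 -0.2793] cm shift [ -0.41 -15.36]
1 [ 0.5037 -0.2884] cm shift [  0.21 -16.27]
1.2 [ 0.5122 -0.2962] cm shift [  1.06 -17.05]
1.4 [ 0.5229 -0.302 ] cm shift [  2.12 -17.63]
1.57 [ 0.5331 -0.3048] cm shift [  3.15 -17.91]
```

```bash
cat >> h.py <<'E'
def angles():
    for n in("scene","side"):
        c=robot.camera_params(n); im,d=robot.grab_frame(n)
        v,u=np.mgrid[0:420,0:560]; P=depthpt(np.c_[u.ravel(),v.ravel()],d,c,c["T"])
        B=im.reshape(-1,3).max(1);Q=(P[:,:2]-ORG)@M
        for nm,s,b in(("run",(.055,.095),0),("spare",(.055,0),0),("stby",(.055,-.095),0),("bleed",(0,-.18),np.pi/2)):
            q=Q-s; r=np.hypot(*q.T); a=np.arctan2(-q[:,0],q[:,1])-b; a=(a+np.pi)%(2*np.pi)-np.pi
            k=(P[:,2]>.087)&(P[:,2]<.102)&(r>.03)&(r<.066)&(B<60)&(a>-.4)&(a<1.95)
            if k.sum(): print(n,nm,k.sum(),"median angle",np.median(a[k]).round(2),"std",a[k].std().round(2))
E
python3 -m jog '[{"tx":-0.4,"ty":-4,"tz":0,"roll":0},{"tx":-0.9,"ty":-8,"tz":0,"roll":0},{"tx":-0.9,"ty":-10.1,"tz":-1,"roll":0},{"tx":-0.9,"ty":-10.1,"tz":-4,"roll":0},{"tx":-0.9,"ty":-10.1,"tz":-7,"roll":0},{"tx":-0.9,"ty":-10.1,"tz":-9.1,"roll":0},{"tx":-0.9,"ty":-10.1,"tz":-9.1,"roll":0}]'
python3 - <<'E'
from h import *
angles()
plan((0,-.18),np.pi,1,[0,.2,.4,.6,.8,1,1.2,1.4,1.57],[0]*9)
E
```

```text
clock: 9.8
tool_pos: [0.4901, -0.2203, 0.0391]
eef_rot: [0.649, 0.761, -0.0, -0.002]
contact_force: [-0.5, 0.6, -0.2]
width: 0.002
finger_force: 0.0
scene run 46 median angle 0.13 std 0.08
scene spare 63 median angle 0.12 std 0.07
scene stby 6 median angle 0.12 std 0.01
scene bleed 92 median angle 0.12 std 0.1
side run 63 median angle 0.0 std 0.09
side spare 46 median angle 0.02 std 0.09
side stby 37 median angle -0.0 std 0.07
side bleed 17 median angle -0.17 std 0.12
0 [ 0.4949 -0.243 ] cm shift [ 0.26 -2.14]
0.2 [ 0.4929 -0.2511] cm shift [ 0.05 -2.94]
0.4 [ 0.4924 -0.2601] cm shift [ 0.   -3.84]
0.6 [ 0.4938 -0.2696] cm shift [ 0.14 -4.8 ]
0.8 [ 0.4975 -0.2793] cm shift [ 0.52 -5.77]
1 [ 0.5037 -0.2884] cm shift [ 1.13 -6.68]
1.2 [ 0.5122 -0.2962] cm shift [ 1.99 -7.45]
1.4 [ 0.5229 -0.302 ] cm shift [ 3.05 -8.03]
1.57 [ 0.5331 -0.3048] cm shift [ 4.07 -8.31]
```

The running lever reads the same as the levers known to be shut (side 0.00, scene 0.13 against 0.12), so it is shut. Pushing the bleed.

```bash
python3 -m jog '[{"tx":0.2,"ty":-0.8,"tz":0.2,"roll":0},{"tx":0.2,"ty":-1.5,"tz":0.2,"roll":0},{"tx":0.25,"ty":-2.1,"tz":0.2,"roll":0},{"tx":0.15,"ty":-2.55,"tz":0.2,"roll":0},{"tx":0.05,"ty":-2.95,"tz":0.2,"roll":0},{"tx":0,"ty":-3.4,"tz":0.2,"roll":0},{"tx":0,"ty":-3.85,"tz":0.2,"roll":0},{"tx":0.07,"ty":-4.3,"tz":0.2,"roll":0},{"tx":0.15,"ty":-4.8,"tz":0.2,"roll":0},{"tx":0.3,"ty":-5.3,"tz":0.2,"roll":0}]';  python3 -m jog '[{"tx":0.2,"ty":-0.5,"tz":0,"roll":0},{"tx":0.5,"ty":-0.95,"tz":0,"roll":0},{"tx":0.8,"ty":-1.4,"tz":0,"roll":0},{"tx":1.25,"ty":-1.8,"tz":0,"roll":0},{"tx":1.7,"ty":-2.15,"tz":0,"roll":0},{"tx":2.2,"ty":-2.45,"tz":0,"roll":0},{"tx":2.75,"ty":-2.75,"tz":0,"roll":0},{"tx":3.2,"ty":-2.9,"tz":0,"roll":0},{"tx":3.5,"ty":-3,"tz":0,"roll":0},{"tx":3.5,"ty":-3,"tz":0,"roll":0}]'
```

```text
clock: 10.9
tool_pos: [0.4946, -0.2748, 0.0428]
eef_rot: [0.649, 0.761, 0.0, -0.001]
contact_force: [-0.1, 5.1, -0.5]
width: 0.002
finger_force: 1.8
clock: 11.9
tool_pos: [0.5281, -0.3051, 0.0422]
eef_rot: [0.649, 0.761, -0.001, -0.002]
contact_force: [-4.4, 3.1, 0.4]
width: -0.001
finger_force: 2.0
```

Advancing in small steps to the stop, watching the force.

```bash
python3 -m jog '[{"tx":0.2,"ty":0,"tz":0,"roll":0},{"tx":0.4,"ty":0,"tz":0,"roll":0},{"tx":0.4,"ty":0,"tz":0,"roll":0}]'
python3 - <<'E'
from h import *
angles()
plan((0,-.18),np.pi,1,[1.4,1.57],[0]*2)
E
```

```text
clock: 12.2
tool_pos: [0.5317, -0.3052, 0.0422]
eef_rot: [0.649, 0.76, -0.002, -0.002]
contact_force: [-3.9, 2.7, -0.3]
width: 0.005
finger_force: 2.2
scene run 46 median angle 0.12 std 0.07
scene spare 62 median angle 0.13 std 0.07
scene stby 69 median angle 0.15 std 0.07
scene bleed 54 median angle 1.03 std 0.26
side run 61 median angle 0.0 std 0.09
side spare 51 median angle 0.01 std 0.09
side stby 35 median angle -0.0 std 0.08
side bleed 22 median angle 1.45 std 0.13
1.4 [ 0.5229 -0.302 ] cm shift [-0.89  0.33]
1.57 [ 0.5331 -0.3048] cm shift [0.13 0.04]
```

```bash
python3 -m jog '[{"tx":0.2,"ty":0.03,"tz":0,"roll":0},{"tx":0.3,"ty":0.05,"tz":0,"roll":0},{"tx":0.3,"ty":0.05,"tz":0,"roll":0}]';python3 -m jog '[{"tx":0.1,"ty":0,"tz":0,"roll":0},{"tx":0.2,"ty":0.03,"tz":0,"roll":0},{"tx":0.2,"ty":0.03,"tz":0,"roll":0}]'
```

```text
clock: 12.6
tool_pos: [0.5335, -0.3051, 0.0421]
eef_rot: [0.65, 0.76, -0.003, -0.002]
contact_force: [-7.7, 1.6, 1.4]
width: -0.003
finger_force: 3.7
clock: 12.9
tool_pos: [0.5336, -0.3052, 0.0421]
eef_rot: [0.65, 0.76, -0.004, -0.003]
contact_force: [-12.1, 1.3, 4.9]
width: -0.0
finger_force: 6.2
```

It is at the stop at 12 N. Holding for 2 s, then retreating along the arc.

```bash
H='hold'; python3 -m jog '[{"tx":0,"ty":0,"tz":0,"roll":0},{"tx":0,"ty":0,"tz":0,"roll":0},{"tx":0,"ty":0,"tz":0,"roll":0},{"tx":0,"ty":0,"tz":0,"roll":0},{"tx":0,"ty":0,"tz":0,"roll":0},{"tx":0,"ty":0,"tz":0,"roll":0},{"tx":0,"ty":0,"tz":0,"roll":0},{"tx":0,"ty":0,"tz":0,"roll":0},{"tx":0,"ty":0,"tz":0,"roll":0},{"tx":0,"ty":0,"tz":0,"roll":0}]' | grep -E 'clock|contact';  python3 -m jog '[{"tx":0,"ty":0,"tz":0,"roll":0},{"tx":0,"ty":0,"tz":0,"roll":0},{"tx":0,"ty":0,"tz":0,"roll":0},{"tx":0,"ty":0,"tz":0,"roll":0},{"tx":0,"ty":0,"tz":0,"roll":0},{"tx":0,"ty":0,"tz":0,"roll":0},{"tx":0,"ty":0,"tz":0,"roll":0},{"tx":0,"ty":0,"tz":0,"roll":0},{"tx":0,"ty":0,"tz":0,"roll":0},{"tx":0,"ty":0,"tz":0,"roll":0}]'| grep -E 'clock|contact'; python3 -m jog '[{"tx":-0.6,"ty":0,"tz":0,"roll":0},{"tx":-1.2,"ty":0.2,"tz":0,"roll":0},{"tx":-1.8,"ty":0.5,"tz":0,"roll":0},{"tx":-2.4,"ty":0.9,"tz":0,"roll":0},{"tx":-2.9,"ty":1.3,"tz":0,"roll":0},{"tx":-3.4,"ty":1.8,"tz":0,"roll":0},{"tx":-3.8,"ty":2.4,"tz":0,"roll":0},{"tx":-4.1,"ty":3,"tz":0,"roll":0},{"tx":-4.3,"ty":3.6,"tz":0,"roll":0},{"tx":-4.35,"ty":4.2,"tz":0,"roll":0}]'; python3 -m jog '[{"tx":0.1,"ty":0.6,"tz":0,"roll":0},{"tx":0.2,"ty":1.2,"tz":0,"roll":0},{"tx":0.2,"ty":1.9,"tz":0,"roll":0},{"tx":0.2,"ty":2.8,"tz":0,"roll":0},{"tx":0.2,"ty":3.8,"tz":0,"roll":0},{"tx":0.2,"ty":4,"tz":0,"roll":0}]'
python3 - <<'E'
from h import *
angles()
plan((.055,-.095),np.pi/2,1,[0],[.016])
E
```

```text
clock: 13.9
contact_force: [-12.2, 1.0, 5.1]
clock: 14.9
contact_force: [-12.3, 1.9, 4.2]
clock: 15.9
tool_pos: [0.496, -0.2613, 0.0432]
eef_rot: [0.649, 0.761, 0.001, 0.0]
contact_force: [-2.0, 0.7, 0.9]
width: -0.0
finger_force: 0.7
clock: 16.5
tool_pos: [0.4975, -0.2208, 0.0431]
eef_rot: [0.649, 0.761, 0.0, -0.0]
contact_force: [-0.3, 0.2, 0.2]
width: -0.001
finger_force: 0.0
scene run 46 median angle 0.14 std 0.07
scene spare 62 median angle 0.14 std 0.07
scene stby 27 median angle 0.12 std 0.03
scene bleed 91 median angle 0.12 std 0.1
side run 64 median angle 0.02 std 0.09
side spare 50 median angle 0.0 std 0.1
side stby 33 median angle -0.0 std 0.08
side bleed 10 median angle -0.21 std 0.13
0 [ 0.6143 -0.1086] cm shift [11.66 11.31]
```

The bleed is shut again. Before going behind the standby lever, I'll check the clearance to the blue equipment and the gas line.

```bash
python3 - <<'E'
from h import *
im,d,T,c=load("w2.npz");v,u=np.mgrid[0:280,0:560];P=depthpt(np.c_[u.ravel(),v.ravel()],d,c,T)
Q=P[:,:2]-[.6143,-.1086]
k=(Q[:,0]>-.02)&(Q[:,0]<.075)&(abs(Q[:,1])<.045); print("max z under gripper",np.sort(P[k,2])[-5:])
k=(abs(Q)<.03).all(1)&(Q[:,0]>-.02);print("near finger",np.sort(P[k,2])[-5:])
k=(Q[:,0]>0)&(abs(Q[:,1])<.05)&(P[:,2]>.11);print("nearest tall dx",Q[k,0].min() if k.any() else None)
E
python3 -m jog '[{"tx":0,"ty":0.5,"tz":3,"roll":0},{"tx":0.5,"ty":1,"tz":7,"roll":0},{"tx":2.5,"ty":3,"tz":9,"roll":0},{"tx":5,"ty":5.5,"tz":9,"roll":0},{"tx":8,"ty":8.5,"tz":9,"roll":0},{"tx":10.5,"ty":10.5,"tz":9,"roll":0},{"tx":11.7,"ty":11.3,"tz":9,"roll":0},{"tx":11.7,"ty":11.3,"tz":9,"roll":0}]'
```

```text
max z under gripper [0.07997473 0.0801684  0.08045113 0.08070593 0.08142695]
near finger [0.0251358  0.02516937 0.02521377 0.02535444 0.0259371 ]
nearest tall dx None
clock: 17.4
tool_pos: [0.6161, -0.1082, 0.1328]
eef_rot: [0.648, 0.761, 0.0, 0.0]
contact_force: [-0.3, -0.2, 0.2]
width: 0.001
finger_force: 0.0
```

Clear. Descending 9 cm.

```bash
python3 -m jog '[{"tx":0,"ty":0,"tz":-3,"roll":0},{"tx":0,"ty":0,"tz":-6,"roll":0},{"tx":0,"ty":0,"tz":-8.5,"roll":0},{"tx":0,"ty":0,"tz":-9.1,"roll":0},{"tx":0,"ty":0,"tz":-9.1,"roll":0}]'
python3 - <<'E'
from h import *
plan((.055,-.095),np.pi/2,1,[0,.2,.4,.6,.8,1,1.2,1.4,1.57],[0]*9)
E
```

```text
clock: 17.9
tool_pos: [0.6131, -0.1097, 0.0413]
eef_rot: [0.65, 0.76, -0.001, -0.001]
contact_force: [-0.6, 0.3, 0.4]
width: 0.003
finger_force: 0.0
0 [ 0.5985 -0.1111] cm shift [-1.47 -0.14]
0.2 [ 0.5902 -0.109 ] cm shift [-2.3   0.07]
0.4 [ 0.5809 -0.1084] cm shift [-3.22  0.13]
0.6 [ 0.5711 -0.11  ] cm shift [-4.21 -0.03]
0.8 [ 0.5612 -0.1139] cm shift [-5.19 -0.42]
1 [ 0.552  -0.1203] cm shift [-6.12 -1.06]
1.2 [ 0.5442 -0.1291] cm shift [-6.89 -1.95]
1.4 [ 0.5385 -0.14  ] cm shift [-7.46 -3.03]
1.57 [ 0.5359 -0.1504] cm shift [-7.72 -4.07]
```

```bash
python3 -m jog '[{"tx":-0.7,"ty":-0.1,"tz":0.1,"roll":0},{"tx":-1.2,"ty":-0.1,"tz":0.1,"roll":0},{"tx":-1.6,"ty":-0.1,"tz":0.1,"roll":0},{"tx":-2,"ty":0,"tz":0.1,"roll":0},{"tx":-2.45,"ty":0.1,"tz":0.1,"roll":0},{"tx":-2.9,"ty":0.1,"tz":0.1,"roll":0},{"tx":-3.4,"ty":0.1,"tz":0.1,"roll":0},{"tx":-3.9,"ty":0.05,"tz":0.1,"roll":0},{"tx":-4.4,"ty":-0.1,"tz":0.1,"roll":0},{"tx":-4.9,"ty":-0.3,"tz":0.1,"roll":0}]';  python3 -m jog '[{"tx":-0.5,"ty":-0.3,"tz":0,"roll":0},{"tx":-0.95,"ty":-0.6,"tz":0,"roll":0},{"tx":-1.4,"ty":-1,"tz":0,"roll":0},{"tx":-1.75,"ty":-1.35,"tz":0,"roll":0},{"tx":-2.05,"ty":-1.75,"tz":0,"roll":0},{"tx":-2.3,"ty":-2.15,"tz":0,"roll":0},{"tx":-2.5,"ty":-2.6,"tz":0,"roll":0},{"tx":-2.65,"ty":-3,"tz":0,"roll":0},{"tx":-2.75,"ty":-3.4,"tz":0,"roll":0},{"tx":-2.75,"ty":-3.5,"tz":0,"roll":0}]'
```

```text
clock: 18.9
tool_pos: [0.5649, -0.1119, 0.0429]
eef_rot: [0.649, 0.761, 0.0, -0.0]
contact_force: [2.4, 0.1, -0.3]
width: -0.003
finger_force: 1.2
clock: 19.9
tool_pos: [0.5374, -0.1475, 0.0429]
eef_rot: [0.649, 0.761, -0.0, -0.0]
contact_force: [1.3, 2.3, -0.1]
width: 0.001
finger_force: 1.2
```

```bash
python3 -m jog '[{"tx":-0.05,"ty":-0.15,"tz":0,"roll":0},{"tx":-0.1,"ty":-0.3,"tz":0,"roll":0},{"tx":-0.1,"ty":-0.45,"tz":0,"roll":0},{"tx":-0.1,"ty":-0.45,"tz":0,"roll":0}]'; python3 -m jog '[{"tx":0,"ty":-0.1,"tz":0,"roll":0},{"tx":0,"ty":-0.2,"tz":0,"roll":0}]'
```

```text
clock: 20.3
tool_pos: [0.5368, -0.1519, 0.043]
eef_rot: [0.649, 0.761, -0.0, -0.0]
contact_force: [1.1, 1.6, -0.9]
width: -0.001
finger_force: 0.8
clock: 20.5
tool_pos: [0.5368, -0.153, 0.043]
eef_rot: [0.649, 0.761, 0.0, -0.001]
contact_force: [0.4, 5.6, 0.6]
width: 0.001
finger_force: 2.7
```

```bash
python3 -m jog '[{"tx":0,"ty":-0.15,"tz":0,"roll":0},{"tx":0,"ty":-0.3,"tz":0,"roll":0},{"tx":0,"ty":-0.3,"tz":0,"roll":0}]'
```

```text
clock: 20.8
tool_pos: [0.5368, -0.153, 0.043]
eef_rot: [0.648, 0.761, 0.003, -0.002]
contact_force: [1.9, 12.4, 2.9]
width: 0.002
finger_force: 5.8
```

It is at the stop (12 N, no motion). Backing off, lifting and checking.

```bash
python3 -m jog '[{"tx":0,"ty":0.8,"tz":0,"roll":0},{"tx":-0.2,"ty":1.8,"tz":0,"roll":0},{"tx":-0.3,"ty":2.2,"tz":1,"roll":0},{"tx":-0.3,"ty":2.2,"tz":4,"roll":0},{"tx":-0.3,"ty":2.2,"tz":8,"roll":0},{"tx":-0.3,"ty":0,"tz":12,"roll":0},{"tx":-1,"ty":-3,"tz":16,"roll":0},{"tx":-1,"ty":-5,"tz":18,"roll":0},{"tx":-1,"ty":-5,"tz":18,"roll":0},{"tx":-1,"ty":-5,"tz":18,"roll":0}]'
python3 - <<'E'
from h import *
s=robot.observe()
im,d=robot.grab_frame("wrist");cv2.imwrite("pics/w5.png",im)
angles()
E
```

```text
clock: 21.8
tool_pos: [0.5268, -0.2069, 0.2234]
eef_rot: [0.649, 0.76, -0.0, 0.0]
contact_force: [-0.6, 0.1, 0.3]
width: 0.001
finger_force: 0.0
scene run 46 median angle 0.14 std 0.08
scene spare 63 median angle 0.14 std 0.08
scene stby 76 median angle 1.71 std 0.1
scene bleed 90 median angle 0.13 std 0.09
side run 61 median angle 0.01 std 0.09
side spare 51 median angle 0.02 std 0.09
side stby 62 median angle 1.45 std 0.09
side bleed 44 median angle -0.12 std 0.07
```

View pics/w5.png

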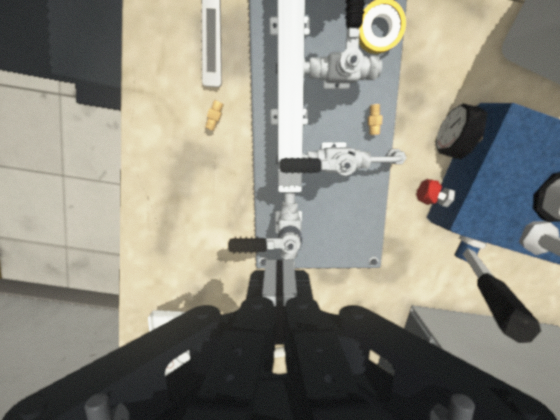

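The standby lever at (300,165) is in line with its pipe, the bleed at (248,245) points to the robot (shut), and the spare at (355,20) is shut. The bystanders in view are in place.

```bash
python3 -c "
from bench import robot
print(robot.sign_off())"
```

```text
the job is handed in; nothing more can be done
None
```

The changeover is done and handed in at about 22 s: running supply shut, bleed held over about 2 s and sprung back shut, standby fully open, spare untouched; peak push force was about 13 N, and the hand-in returned no verdict.

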